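# Load the reagent cartridge into the analyser and start it

## Task

Load the white reagent cartridge with the blue top into the bench analyser: push it along the worktop, through the narrow gap between the two grey guide cheeks and in under the flap, until it is fully home against the stop; then press the green start key all the way down and let it come up again. Only push and press, gently, with the fingertips: the cartridge stays flat on the worktop and is never taken between the fingers or lifted, the key is not pressed before the cartridge is home, and the orange-lidded cup, the label block and the bench timer are left where they are.

Things in the scene. Friction and masses are not known exactly. Their poses are not given: they have to be found in the camera images.
- cartridge: loose white reagent cartridge with blue top, 90 (x) x 50 (y) x 28 (z) mm, 0.09 to 0.18 kg, flat on the worktop. Origin: centre of its underside. x axis: along its length from the rear end (thumb ribs, nearest the robot) to the front end, which enters the analyser first; z up. It starts short of the bay mouth, up to 28 mm to one side of the way in and up to 0.4 rad askew.
- cartridge_rear (a point): middle of the cartridge's rear end face, 14 mm above its underside, 45 mm behind its origin
- analyser: white bench-top analyser, fixed, 170 mm wide. Origin: on the worktop below point bay_stop. x axis: the way the cartridge goes in; y: left, seen along x; z up. Front deck 70 mm high from x = -0.04 to 0.03; behind it a sloping screen rises to 140 mm. The cartridge is home when its front touches the stop: its origin is then at x = -0.045, y = 0, its rear end at x = -0.090.
- bay_mouth (a point): on the bay's centre line at the leading ends of the two fixed grey guide cheeks (83 mm before the stop), 11 mm above the worktop. Cheeks: 22 mm high, 43 mm long, 54 mm apart (2 mm each side of the cartridge), the first 23 mm flaring outward to a 68 mm wide mouth. The worktop is the floor of the gap. A cartridge that is home stands 7 mm proud of the cheeks.
- bay_stop (a point): on the bay's centre line at the face of the end stop, 11 mm above the worktop; the tunnel that leads to it from the cheeks is 56 mm wide, 42 mm high and 40 mm long
- flap (a joint): black dust flap 51 mm wide hanging across the tunnel mouth, hinged along its upper edge 38 mm above the worktop; 0 = hanging shut, about 1.2 rad = lying on top of a cartridge that is in. It swings inward when the cartridge's front pushes it (well under 1 N) and falls shut by itself.
- start_key (a joint): travel of the green start key in m: 0 = up, 0.005 = fully down; it springs back when released and takes about 4 N to press fully down
- start_key_top (a point): middle of the top face of the green round start key, 26 mm across, which is pressed straight down; it is on the right of the analyser's front deck
- orange_cup: white specimen cup with an orange screw lid, 66 mm across, 70 mm high, loose, standing near the analyser. Origin: centre of its underside. Leave alone.
- label_block: blue and white label dispenser block, 34 x 40 x 66 mm, loose, standing near the analyser. Origin: centre of its underside. Leave alone.
- bench_timer: white bench timer with coloured keys, 62 x 68 x 22 mm, loose, lying near the cartridge. Origin: centre of its underside. Leave alone.

How it is judged (in metres and radians):
On the way, in this order (a step that is already met when the one before it is completed fails the run):
1. the cartridge is home: pushed through between the cheeks, within 3 mm of the stop and flat (x of cartridge in the frame of analyser above -0.048 m and y of cartridge in the frame of analyser between -0.005 and 0.005 m and angle between cartridge's own z axis and vertical below 0.1 rad and value of joint flap above 0.8 rad), for 0.2 s.
2. the start key is pressed down with the cartridge home (value of joint start_key above 0.004 m and contact force between the fingers and start_key above 0.5 N and x of cartridge in the frame of analyser above -0.048 m), for 0.05 s.
At the end, for the whole second after the job is handed in: the cartridge lies flat and at rest in the bay, its front within 3 mm of the stop and within 5 mm of the centre line, in line with the bay, with the flap resting on top of it; the start key has been pressed and is up again (all of step 1 and angle between the x axis of cartridge and the x axis of analyser, either way round below 0.1 rad and height (world z) of cartridge below 0.005 m and value of joint start_key below 0.0015 m and linear speed of cartridge below 0.01 m/s); the robot touches nothing.
It fails at once if the cartridge is lifted or tipped (height (world z) of cartridge above 0.01 m or angle between cartridge's own z axis and vertical above 0.2 rad).
It fails at once if the cartridge is taken between the fingers (the grasp point is inside it) (x of the grasp point in the frame of cartridge between -0.042 and 0.042 m and y of the grasp point in the frame of cartridge between -0.022 and 0.022 m and z of the grasp point in the frame of cartridge below 0.024 m).
It fails at once if the start key is pressed before the cartridge is home (value of joint start_key above 0.0025 m and x of cartridge in the frame of analyser below -0.05 m).
It fails at once if the cup, the label block or the timer is disturbed (distance of any of orange_cup, label_block, bench_timer from where it was at the start of the episode above 0.012 m).
It also fails if it takes over 72 s, if anything falls off the work surface, if the arm or the gripper's body presses on something with over 40 N, if the wrist force passes 120 N, or if a joint passes its speed limit or range.

## Robot

A 6-joint arm with a two-finger parallel gripper is mounted at the origin on a cart in front of the work surface, level with it; the furniture and walls round the work are solid. World frame = base frame: x ahead of the robot, y to its left, z up, the work surface at z = 0. Lengths are in mm, angles in rad, forces in N, time in s.
With the tool pointing down it reaches from about 350 to 725 mm from the base axis. Payload 4.3 kg.
Tool frame: the origin (TCP) lies at the very end of the fingers, on their centre line; the grasp point (between the pads) lies 19 mm behind it (env.tcp_to_grasp is the distance from the TCP to the grasp point, in mm); z points along the fingers, y is the line along which they close (so a half turn about z gives the same grasp; the last joint's range is limited). The gripper opens to 85 mm and grips with 20 to 120 N. Pads are 22 mm wide; open, the fingers measure 114 mm over their backs; the gripper's body (76 mm by 85 mm) begins 54 mm behind the grasp point. The pads swing forward as they close: fully open they stand 13 mm farther back than shut.
Start: joints at [-1.327, 0.377, 0.081, 1.274, 0, 1.46], TCP at [199.23, -539.42, 231.329] pointing down, gripper open.
Joint ranges: [-2.72, 2.72], [-0.84, 1.66], [-1.02, 1.22], [-1.77, 2.12], [-1.37, 1.28], [-3.14, 3.14]. Speed limits (rad/s): [2.57, 2.57, 3.14, 3.14, 3.14, 3.14].

## Interface

Orientations are given as a 3x3 rotation matrix whose columns are the frame's x, y, z axes.
In Python, from station import env gives the robot as it stands. The module is installed in compiled form; this text tells all that it offers.
- The arm moves only by the tool step_arm, never from a script. Its argument "increments" is a list of rows, each a list of 3 entries, a list of its own where there are three numbers: the shift along the tool's x, y, z scaled (see below), then the turn about the tool's z scaled (see below), then the closure, from -1 (fully open) to 1 (shut). In form: [[[tx, ty, tz], spin, grip], ...]. A call has exactly 10 rows; each row shifts and turns the commanded pose from where the row before left it, along the tool's axes as they then stand; what a row does not reach is not made up. The controller multiplies each number of a shift by 1000 mm and each number of a turn by 0.5 rad. A row lasts 1/12 s, in which the tool goes at most 41.7 mm and 7.16 degrees, less where a joint would pass 70% of its speed; a pose out of reach is approached as far as the arm can. A call with a number of a shift or a turn outside -1 to 1 is refused whole. A call with a gripper value outside its range is refused whole. The fingers move at their own pace and stop on an object; "newtons" is the grip in N (left out, the last holds). Time passes only in rows, so rows that do not move let the fingers close, or fill a call up. It gives the time, the measured TCP pose, the force, the opening and the grip force at its end, in the units of the state.
- env.read_state(): the state, without advancing time (a new reading comes with each control period).
- env.camera(name): name is "scene" or "top" or "wrist"; returns the picture (400x640x3 uint8, red, green, blue); there is no depth.
- env.camera_model(name): a dict with "mtx" (3x3 intrinsics, pixels), "eye" and "rotation" of the camera in the world. Camera axes: x right, y up, looking along -z (the intrinsics and any distortion apply to the point x, -y, -z); pixel columns grow to the right and rows downward; lengths in mm; the calibration is good to about 2 mm. The wrist camera is an equidistant fisheye: a pixel r from the principal point sees the ray r / f radians off the axis. A picture is of the moment at which its call begins: read the wrist's pose just before it. camera_model takes no time and is no camera call; for the wrist camera it gives the pose at the moment of the call.
- env.sign_off(): hands the job in; it is judged then, once.
The state is a dict: "clock": time; "joints": joint angles; "dq": joint speeds; "joint_efforts": joint torques, N m; "ee_pos": TCP position; "ee_rot": TCP orientation; "force": force on the tool from outside, world axes, zero at the start; "ft_torque": the same for the moment, N m; "finger_gap": finger opening in mm; "gripper_force": force on a finger pad.
Only numpy, scipy, OpenCV 4.12 (cv2) and the standard library are available. Lean on these libraries where they do the work, as an engineer would, in place of code of your own. Each camera call takes 0.05 s, during which the arm holds its last target. There are 200 camera calls.

## Working session

There is one attempt and no reset: what is moved stays moved. The work goes in short steps, Python scripts to look and compute and a tool call to move; the robot and the scene stay as the last step left them, time stands still between calls to the robot, and variables do not carry over. Pictures are saved under pics/ and viewed, at most 10 in all, crops included, and the job is handed in when it is done.

Besides the shell and the picture viewer there is one more tool, called after "Request:" as name(argument=value, ...), one argument or row to a line, values as JSON. step_arm: Moves the arm, as the interface text tells. Its arguments: {"type":"object","properties":{"increments":{"type":"array"},"newtons":{"type":"number"}},"required":["increments"]}

```bash
mkdir -p pics
cat > h.py <<'E'
from station import env
import numpy as np, cv2
def snap(n,f):
    im=env.camera(n); cv2.imwrite(f'pics/{f}.png',im[:,:,::-1]); return im
def ray(n,u,v,m=None):
    m=m or env.camera_model(n); K=np.array(m['mtx']); R=np.array(m['rotation'])
    x=(u-K[0,2])/K[0,0]; y=(v-K[1,2])/K[1,1]
    if n=='wrist':
        r=np.hypot(x,y); s=np.sin(r)/r if r>1e-9 else 1; d=np.array([x*s,-y*s,-np.cos(r)])
    else: d=np.array([x,-y,-1.])
    return np.array(m['eye']).ravel(),R@d
def onz(n,u,v,z,m=None):
    e,d=ray(n,u,v,m); return e+d*(z-e[2])/d[2]
E
python3 - <<'E'
from h import *
a=snap('scene','s0');b=snap('top','t0')
for n in('scene','top','wrist'): print(n,env.camera_model(n))
print(env.read_state())
E
```

```text
scene {'mtx': array([[475.1984188 ,   0.        , 318.02796866],
       [  0.        , 475.1984188 , 201.21609995],
       [  0.        ,   0.        ,   1.        ]]), 'eye': array([ 68.53055273, 733.42874721, 747.69471045]), 'rotation': array([[-0.6684699 ,  0.53979759, -0.51163127],
       [-0.74369168, -0.49291326,  0.45161843],
       [-0.0084073 ,  0.68238925,  0.73094065]])}
top {'mtx': array([[479.7414237 ,   0.        , 330.28072735],
       [  0.        , 479.7414237 , 199.33431694],
       [  0.        ,   0.        ,   1.        ]]), 'eye': array([453.31136026, 315.03557762, 988.40326419]), 'rotation': array([[-0.0143243 ,  0.99628205, -0.08495223],
       [-0.99989514, -0.01409195,  0.00333408],
       [ 0.00212455,  0.08499108,  0.99637945]])}
wrist {'mtx': array([[309.70691629,   0.        , 319.80605659],
       [  0.        , 309.70691629, 195.98514532],
       [  0.        ,   0.        ,   1.        ]]), 'eye': array([ 263.91312961, -515.46916077,  373.83029834]), 'rotation': array([[ 3.47147131e-01,  9.02786272e-01,  2.53901193e-01],
       [-9.37810292e-01,  3.34
[... 222 characters left out ...]
46762e+00]), 'dq': array([-1.01432578e-04, -1.95271822e-03,  4.27179961e-03,  9.59154877e-05,
        1.00821107e-04,  3.91727390e-04]), 'joint_efforts': array([ 7.66726134e-04, -4.64694464e+01,  2.70581961e+01,  1.20385137e-02,
       -2.92930135e-04, -1.49428058e-05]), 'ee_pos': array([ 199.06852472, -538.81223332,  230.44921174]), 'ee_rot': array([[ 9.38059700e-01,  3.46473369e-01, -4.50704120e-04],
       [ 3.46473604e-01, -9.38057994e-01,  1.80017182e-03],
       [ 2.00924992e-04, -1.84482572e-03, -9.99998278e-01]]), 'force': array([ 0.13851228, -0.55522709, -0.25127562]), 'ft_torque': array([-0.02521789, -0.01639552, -0.00166187]), 'gripper_force': 0.0, 'finger_gap': 85.39984587052068}
```

View pics/t0.png

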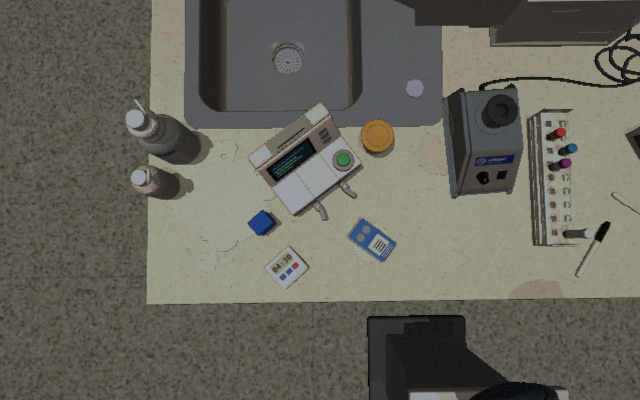

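View pics/s0.png

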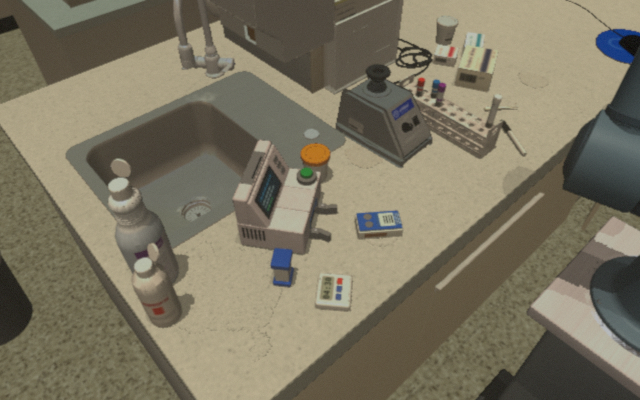

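The top view shows the analyser (key at 343,159; cheeks near 320,210 and 347,188), the cartridge at (372,240), the timer at (286,267), the block at (261,223) and the cup at (377,137). I'll enlarge it for measuring.

Run:
```python
from h import *
b=cv2.imread('pics/t0.png')
cv2.imwrite('pics/t0c.png',cv2.resize(b[95:295,235:415],None,fx=4,fy=3*4/3,interpolation=cv2.INTER_CUBIC)[200:800])
hsv=cv2.cvtColor(b,cv2.COLOR_BGR2HSV)
def blob(lo,hi,x0,y0,x1,y1):
    m=cv2.inRange(hsv,lo,hi); q=np.zeros_like(m); q[y0:y1,x0:x1]=m[y0:y1,x0:x1]
    ys,xs=np.nonzero(q); return np.c_[xs,ys].astype(np.float32)
k=blob((50,100,60),(80,255,255),325,140,360,175); c=k.mean(0); print('key',len(k),c,onz('top',*c,74))
k=blob((95,100,60),(125,255,255),340,210,405,270); r=cv2.minAreaRect(k); print('cart blue',r)
for p in cv2.boxPoints(r): print(p,onz('top',*p,28))
k=blob((5,130,100),(25,255,255),355,115,400,160); c=k.mean(0); print('cup',c,onz('top',*c,70))
for n,u,v,z in (('timer',286,267,22),('block',261,223,66)): print(n,onz('top',u,v,z))
```

```text
key 130 [342.95386 159.24615] [608.44337022 286.44911952  74.        ]
cart blue ((372.0144348144531, 239.8439178466797), (42.63194274902344, 22.20301628112793), 36.25383758544922)
[348.2601  236.19075] [460.85359108 276.99143747  28.        ]
[361.39017 218.28612] [496.22596439 250.07008614  28.        ]
[395.76877 243.49709] [444.97289198 182.51002149  28.        ]
[382.6387  261.40173] [409.91638744 209.53273528  28.        ]
cup [376.98093 135.4696 ] [654.90991059 219.4105791   70.        ]
timer [401.3316395  402.17898334  22.        ]
block [488.21594109 445.67932997  66.        ]
```

View pics/t0c.png

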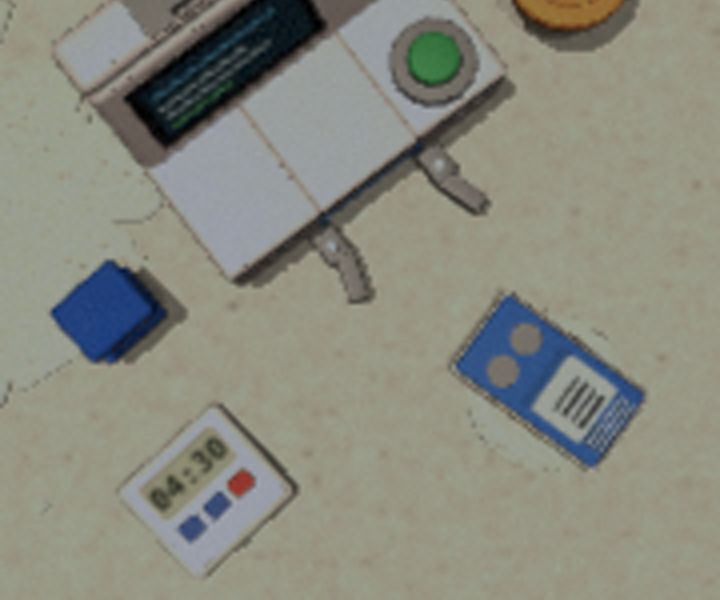

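Run:
```python
from h import *
f=lambda x,y,z:onz('top',235+x/4-.4,145+y/4-.4,z)
L=f(237,281,70);R=f(507,76,70);print(L,R,np.linalg.norm(L-R))
d=L-R;th=np.arctan2(-d[0],d[1]) ; th=np.arctan2(d[1],d[0])-np.pi/2;print('yaw',th)
ax=np.array([np.cos(th),np.sin(th)]);ay=np.array([-ax[1],ax[0]])
o=((L+R)/2)[:2]+40*ax;print('origin',o)
for n,p in (('cheekL',f(358,297,22)),('cheekR',f(487,207,22)),('seamL',f(320,215,70)),('seamR',f(417,148,70)),('key',[608.4,286.4]),('cart',[453,230]),('rear',[426,194]),('timer',[401,402]),('cup',[655,219]),('tcorner',f(297,490,22))):
    q=np.array(p[:2])-o;print(n,p,q@ax,q@ay)
print('cart yaw',np.arctan2(67.5,51))
```

```text
[502.77356757 382.17444344  70.        ] [600.11528309 250.89049098  70.        ] 163.43465285139763
yaw 0.6380126548505478
origin [583.5756656  340.35647609]
cheekL [496.42695424 324.8181396   22.        ] -79.25954124589516 39.42414125595667
cheekR [541.02062813 258.98063785  22.        ] -82.6511206491523 -40.02187548817944
seamL [533.93948826 342.06326984  70.        ] -38.855231761759434 30.934353245206143
seamR [565.68480222 294.95552018  70.        ] -41.41221015888997 -25.81392336074211
key [608.4, 286.4] -12.195572806093937 -58.12759150432727
cart [453, 230] -170.61729375300047 -10.876365782442864
rear [426, 194] -213.7474889226102 -23.713276027177535
timer [401, 402] -109.94466791724724 158.25917889754064
cup [655, 219] -14.906132859033674 -140.02370169400237
tcorner [400.47453299 356.55121599  22.        ] -137.43607143133264 122.06400219182004
cart yaw 0.9237491335745736
```

Request:
step_arm(
  increments=[
    [[0,0,0],-0.244,0.75],
    [[0,0,0],-0.244,0.75],
    [[0,0,0],-0.244,0.75],
    [[0,0,0],-0.244,0.75],
    [[0,0,0],-0.244,0.75],
    [[0,0,0],-0.244,0.75],
    [[0,0,0],-0.244,0.75],
    [[0,0,0],-0.244,0.75],
    [[0,0,0],-0.244,0.75],
    [[0,0,0],-0.244,0.75],
  ],
  newtons=20,
)

```text
clock: 0.93
ee_pos: [199.1, -539.0, 230.7]
ee_rot: [[-0.009, 1.0, -0.0], [1.0, 0.009, 0.001], [0.001, -0.0, -1.0]]
force: [0.9, -0.0, -0.5]
finger_gap: 10.8
gripper_force: 0.0
```

Request:
step_arm(
  increments=[
    [[0,0,0],-0.244,0.75],
    [[0,0,0],-0.244,0.75],
    [[0,0,0],-0.244,0.75],
    [[0,0,0],-0.244,0.75],
    [[0,0,0],-0.244,0.75],
    [[0,0,0],-0.244,0.75],
    [[0,0,0],-0.244,0.75],
    [[0,0,0],-0.244,0.75],
    [[0,0,0],-0.244,0.75],
    [[0,0,0],-0.244,0.75],
  ],
)

```text
clock: 1.77
ee_pos: [199.1, -539.0, 230.8]
ee_rot: [[-0.942, 0.335, -0.0], [0.335, 0.942, 0.001], [0.001, 0.001, -1.0]]
force: [0.9, -0.7, -0.4]
finger_gap: 10.5
gripper_force: 0.0
```

Request:
step_arm(
  increments=[
    [[0,0,0],-0.244,0.75],
    [[0,0,0],-0.244,0.75],
    [[0,0,0],-0.244,0.75],
    [[0,0,0],-0.244,0.75],
    [[0,0,0],-0.244,0.75],
    [[0,0,0],-0.244,0.75],
    [[0,0,0],-0.244,0.75],
    [[0,0,0],-0.244,0.75],
    [[0,0,0],0,0.75],
    [[0,0,0],0,0.75],
  ],
)

```text
clock: 2.6
ee_pos: [199.2, -539.1, 230.9]
ee_rot: [[-0.811, -0.585, -0.0], [-0.585, 0.811, 0.001], [-0.0, 0.001, -1.0]]
force: [-0.1, 0.7, 0.4]
finger_gap: 11.0
gripper_force: 0.0
```

Request:
step_arm(
  increments=[
    [[-0.031,0.02,0],0,0.75],
    [[-0.031,0.02,0],0,0.75],
    [[-0.031,0.02,0],0,0.75],
    [[-0.031,0.02,0],0,0.75],
    [[-0.031,0.02,0],0,0.75],
    [[-0.031,0.02,0],0,0.75],
    [[-0.031,0.02,0],0,0.75],
    [[-0.031,0.02,0],0,0.75],
    [[-0.031,0.02,0],0,0.75],
    [[-0.031,0.02,0],0,0.75],
  ],
)

```text
clock: 3.43
ee_pos: [332.6, -193.7, 231.4]
ee_rot: [[-0.811, -0.585, 0.0], [-0.585, 0.811, -0.0], [-0.0, -0.0, -1.0]]
force: [0.9, 0.2, -0.3]
finger_gap: 10.9
gripper_force: 0.0
```

Request:
step_arm(
  increments=[
    [[-0.031,0.02,0],0,0.75],
    [[-0.031,0.02,0],0,0.75],
    [[-0.031,0.02,0],0,0.75],
    [[-0.031,0.02,0],0,0.75],
    [[-0.031,0.02,0],0,0.75],
    [[-0.031,0.02,0.016],0,0.75],
    [[-0.031,0.02,0.016],0,0.75],
    [[-0.031,0.02,0.016],0,0.75],
    [[-0.031,0.02,0.016],0,0.75],
    [[-0.031,0.02,0.016],0,0.75],
  ],
)

```text
clock: 4.27
ee_pos: [466.0, 150.6, 150.5]
ee_rot: [[-0.811, -0.586, 0.0], [-0.586, 0.811, -0.0], [-0.0, -0.0, -1.0]]
force: [0.7, -0.7, 0.2]
finger_gap: 10.5
gripper_force: 0.0
```

Request:
step_arm(
  increments=[
    [[0,0,0],0,0.75],
    [[0,0,0],0,0.75],
    [[0,0,0],0,0.75],
    [[0,0,0],0,0.75],
    [[0,0,0],0,0.75],
    [[0,0,0],0,0.75],
    [[0,0,0],0,0.75],
    [[0,0,0],0,0.75],
    [[0,0,0],0,0.75],
    [[0,0,0],0,0.75],
  ],
)

```text
clock: 5.1
ee_pos: [465.8, 148.4, 151.4]
ee_rot: [[-0.809, -0.587, 0.0], [-0.587, 0.809, -0.0], [-0.0, -0.0, -1.0]]
force: [0.9, -0.2, -0.1]
finger_gap: 10.6
gripper_force: 0.0
```

Run:
```python
from h import *
import pickle
m=env.camera_model('wrist');pickle.dump(m,open('w1.pkl','wb'));snap('wrist','w1');print(m['eye'],m['rotation'])
```

```text
[411.0687805  108.14262749 294.74582309] [[-5.87922702e-01 -7.78905952e-01 -2.18294332e-01]
 [ 8.08916588e-01 -5.66417889e-01 -1.57558654e-01]
 [-9.22441329e-04 -2.69214215e-01  9.63079880e-01]]
```

View pics/w1.png

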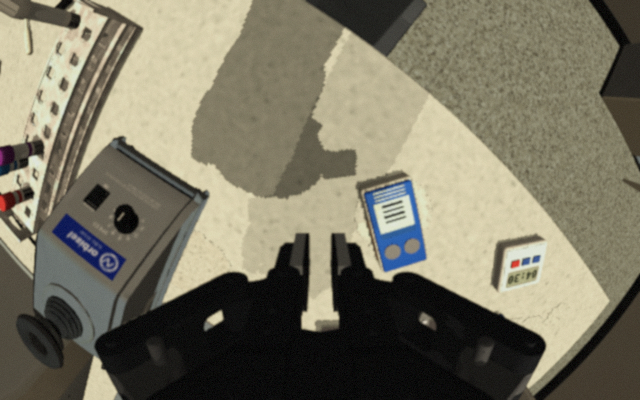

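The wrist view shows the cartridge at (397,222), with its rear end up at (385,185), and the timer at (520,265). The gripper hides the analyser. Next I'll measure the cartridge.

```bash
cat >> h.py <<'E'
O=np.array([585.,340.]);TH=.62
ax=np.array([np.cos(TH),np.sin(TH)]);ay=np.array([-ax[1],ax[0]])
def A(p): q=np.array(p[:2])-O; return np.round([q@ax,q@ay],1)
def cart(n,im,x0,y0,x1,y1,m=None):
    hsv=cv2.cvtColor(im,cv2.COLOR_RGB2HSV); k=cv2.inRange(hsv,(98,110,60),(125,255,255))
    q=np.zeros_like(k); q[y0:y1,x0:x1]=k[y0:y1,x0:x1]
    q=cv2.morphologyEx(q,cv2.MORPH_OPEN,np.ones((3,3)))
    cs=cv2.findContours(q,0,1)[0]; c=max(cs,key=cv2.contourArea)[:,0]
    P=np.array([onz(n,*p,28,m)[:2] for p in c],np.float32)
    (cx,cy),(w,h),a=cv2.minAreaRect(P); a=np.radians(a if w>h else a+90)
    a=(a-TH+np.pi/2)%np.pi-np.pi/2
    print(n,'cart',A((cx,cy)),'size',w,h,'rel yaw',round(a,3))
E
python3 - <<'E'
from h import *
import pickle
rd=lambda f:cv2.imread(f'pics/{f}.png')[:,:,::-1]
cart('wrist',rd('w1'),345,160,445,285,pickle.load(open('w1.pkl','rb')))
cart('top',rd('t0'),340,210,405,270)
cart('scene',rd('s0'),345,200,410,245)
print('tcp',A(env.read_state()['ee_pos']))
E
```

```text
wrist cart [-171.3  -14.1] size 84.32318115234375 44.17051696777344 rel yaw 0.303
top cart [-163.6  -10.6] size 19.847732543945312 44.33107376098633 rel yaw -1.274
scene cart [-136.5    1.4] size 12.73405647277832 40.73151397705078 rel yaw -1.23
tcp [-208.3  -86.6]
```

Request:
step_arm(
  increments=[
    [[-0.008,0.004,0],0,0.75],
    [[-0.008,0.004,0],0,0.75],
    [[0,0,0.025],0,0.75],
    [[0,0,0.025],0,0.75],
    [[0,0,0.025],0,0.75],
    [[0,0,0.025],0,0.75],
    [[0,0,0.02],0,0.75],
    [[0,0,0.01],0,0.75],
    [[0,0,0.01],0,0.75],
    [[0,0,0],0,0.75],
  ],
)

```text
clock: 5.98
ee_pos: [473.2, 164.7, 9.8]
ee_rot: [[-0.809, -0.588, -0.002], [-0.588, 0.809, -0.0], [0.002, 0.001, -1.0]]
force: [-0.5, -0.2, -0.3]
finger_gap: 10.7
gripper_force: 0.0
```

Request:
step_arm(
  increments=[
    [[0,0.003,0],0,0.75],
    [[0,0.003,0],0,0.75],
    [[0,0.003,0],0,0.75],
    [[0,0.003,0],0,0.75],
    [[0,0.003,0],0,0.75],
    [[0,0.003,0],0,0.75],
    [[0,0.003,0],0,0.75],
    [[0,0,0],0,0.75],
    [[0,0,0],0,0.75],
    [[0,0,0],0,0.75],
  ],
)

```text
clock: 6.82
ee_pos: [461.6, 181.6, 11.2]
ee_rot: [[-0.809, -0.588, -0.0], [-0.588, 0.809, 0.0], [0.0, 0.0, -1.0]]
force: [0.8, -0.4, -1.1]
finger_gap: 10.7
gripper_force: 0.0
```

Run:
```python
from h import *
s=env.read_state();print(A(s['ee_pos']),s['ee_pos'],s['force'])
m=env.camera_model('wrist');w=snap('wrist','w2');t=snap('top','t2')
print(s['ee_rot'])
cv2.imwrite('pics/c2.png',np.hstack([w[:,250:][:, :, ::-1],cv2.resize(t[120:300,260:420],None,fx=400/180,fy=400/180)[:,:,::-1]]))
```

```text
[-192.5  -57.2] [461.55704217 181.57998509  11.21498242] [ 0.78957965 -0.43817407 -1.12792561]
[[-8.08993536e-01 -5.87817498e-01 -2.15554911e-04]
 [-5.87817536e-01  8.08993510e-01  2.14176015e-04]
 [ 4.84861147e-05  2.99973969e-04 -9.99999954e-01]]
```

View pics/c2.png

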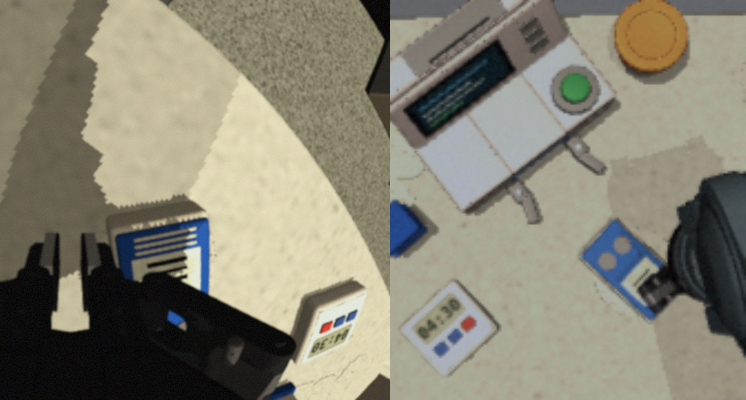

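The cartridge has turned by about 0.1 rad, so I'll keep pushing from the side.

Request:
step_arm(
  increments=[
    [[0,0.003,0],0,0.75],
    [[0,0.003,0],0,0.75],
    [[0,0.003,0],0,0.75],
    [[0,0.002,0],0,0.75],
    [[0,0,0],0,0.75],
    [[0,0,0],0,0.75],
    [[0,-0.004,0],0,0.75],
    [[0,-0.008,0],0,0.75],
    [[0,-0.006,-0.02],0,0.75],
    [[0,0,-0.04],0,0.75],
  ],
)

```text
clock: 7.75
ee_pos: [462.9, 173.5, 68.0]
ee_rot: [[-0.81, -0.586, -0.008], [-0.586, 0.81, -0.003], [0.008, 0.003, -1.0]]
force: [0.8, 0.1, -0.5]
finger_gap: 10.6
gripper_force: 0.0
```

Request:
step_arm(
  increments=[
    [[0.01,-0.01,-0.04],0,0.75],
    [[0.02,-0.01,-0.04],0,0.75],
    [[0.02,-0.01,0],0,0.75],
    [[0.02,-0.01,0],0,0.75],
    [[0,0,0],0,0.75],
    [[0,0,0],0,0.75],
    [[0,0,0],0,0.75],
    [[0,0,0],0,0.75],
    [[0,0,0],0,0.75],
    [[0,0,0],0,0.75],
  ],
)

```text
clock: 8.58
ee_pos: [433.9, 104.8, 146.6]
ee_rot: [[-0.809, -0.588, -0.0], [-0.588, 0.809, -0.0], [0.0, 0.0, -1.0]]
force: [0.0, -0.4, -0.5]
finger_gap: 10.8
gripper_force: 0.0
```

Run:
```python
from h import *
s=env.read_state();print(A(s['ee_pos']),s['ee_pos'])
m=env.camera_model('wrist');w=snap('wrist','w3');t=snap('top','t3')
cart('wrist',w,345,100,470,300,m)
cv2.imwrite('pics/c3.png',np.hstack([w[:,250:][:, :, ::-1],cv2.resize(t[120:300,260:420],None,fx=400/180,fy=400/180)[:,:,::-1]]))
```

```text
[-259.7 -103.6] [433.85953908 104.75820737 146.6474791 ]
wrist cart [-192.1  -20.6] size 30.119007110595703 7.472647190093994 rel yaw 0.076
```

View pics/c3.png

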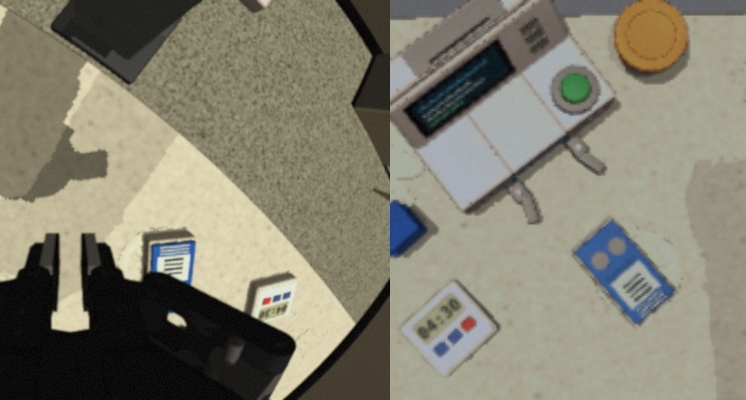

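```bash
cat >> h.py <<'E'
def cart2(im,x0,y0,x1,y1,n='top',m=None):
    hsv=cv2.cvtColor(im,cv2.COLOR_RGB2HSV); k=cv2.inRange(hsv,(95,100,60),(125,255,255))[y0:y1,x0:x1]
    ys,xs=np.nonzero(k); P=np.array([onz(n,x+x0,y+y0,28,m)[:2] for x,y in zip(xs,ys)],np.float32)
    (cx,cy),(w,h),a=cv2.minAreaRect(P); a=np.radians(a if w>h else a+90); a=(a-TH+np.pi/2)%np.pi-np.pi/2
    print(n,'cart',A((cx,cy)),'size',w,h,'rel yaw',round(a,3))
E
python3 - <<'E'
from h import *
rd=lambda f:cv2.imread(f'pics/{f}.png')[:,:,::-1]
cart2(rd('t0'),340,210,405,270); cart2(rd('t3'),330,210,405,270)
# analyser front edge and seams on a 70mm plane, from t3 crop at 6x for viewing
t=rd('t3'); cv2.imwrite('pics/a3.png',cv2.resize(t[130:230,255:375],None,fx=6,fy=6,interpolation=cv2.INTER_CUBIC)[:,:,::-1])
E
```

```text
top cart [-171.5  -13. ] size 84.7109146118164 44.36989974975586 rel yaw 0.302
top cart [-166.8    0.9] size 84.35643005371094 44.450279235839844 rel yaw 0.071
```

View pics/a3.png

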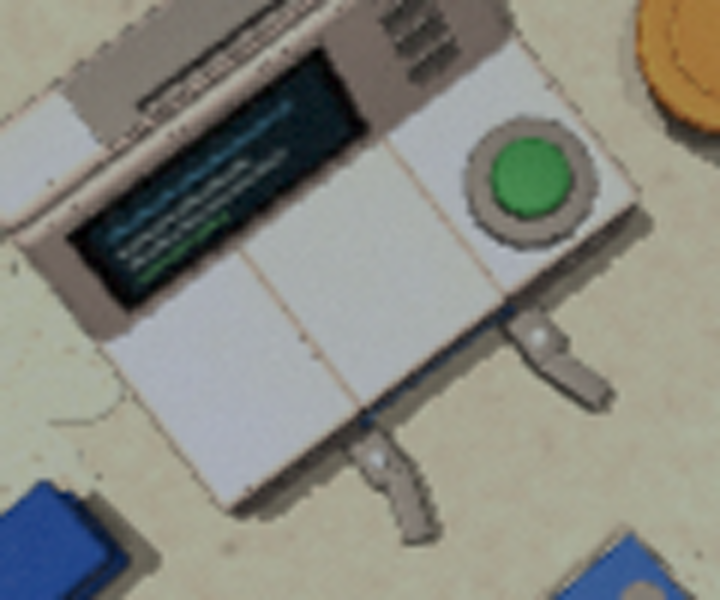

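The enlarged top view gives the deck corners at (228,508), (637,200), (103,345) and (512,38), and the cheek tips near (421,543) and (602,400). I'll refine the analyser pose from these.

Run:
```python
from h import *
f=lambda x,y,z:onz('top',254.6+x/6,129.6+y/6,z)[:2]
FL,FR,BL,BR=[f(*p,70) for p in((228,508),(637,200),(103,345),(512,38))]
yaw=lambda d:np.arctan2(d[1],d[0])
print(np.linalg.norm(FL-FR),np.linalg.norm(FL-BL),'yaw',yaw(FL-FR)-np.pi/2,yaw(BL-BR)-np.pi/2,yaw(BL-FL),yaw(BR-FR))
sL,sR=f(362,408,70),f(505,298,70);sl,sr=f(240,245,70),f(385,140,70)
print('seams',yaw(sl-sL),yaw(sr-sR))
for n,p in(('edge mid',(FL+FR)/2),('seam mid',(sL+sR)/2),('tipL',f(421,543,22)),('tipR',f(602,400,22)),('cheekbaseL',f(366,438,22)),('cheekbaseR',f(519,325,22)),('key',f(533,176,74))): print(n,p.round(1),A(p))
```

```text
164.5649369489418 66.14921544598126 yaw 0.6341759404120739 0.6364117415396593 0.6435729148673488 0.6347462812374915
seams 0.6280896424892383 0.630918522209894
edge mid [552.7 318.3] [-38.9   1.1]
seam mid [552.8 318.2] [-38.9   1. ]
tipL [493.9 323.5] [-83.7  39.5]
tipR [541.2 261.8] [-81.  -38.2]
cheekbaseL [529.5 341.6] [-44.3  33.5]
cheekbaseR [567.1 289.4] [-44.  -30.8]
key [609.  285.5] [-12.1 -58.3]
```

Request:
step_arm(
  increments=[
    [[-0.01,0.026,0],-0.014,0.75],
    [[-0.01,0.025,0],0,0.75],
    [[0,0.025,0],0,0.75],
    [[0,0.025,0],0,0.75],
    [[0,0,0.035],0,0.75],
    [[0,0,0.035],0,0.75],
    [[0,0,0.03],0,0.75],
    [[0,0,0.02],0,0.75],
    [[0,0,0.015],0,0.75],
    [[0,0,0],0,0.75],
  ],
)

```text
clock: 9.52
ee_pos: [387.1, 196.8, 9.1]
ee_rot: [[-0.805, -0.594, -0.006], [-0.594, 0.805, -0.002], [0.006, 0.002, -1.0]]
force: [-0.5, 0.0, 0.4]
finger_gap: 10.3
gripper_force: 0.0
```

```bash
sed -i 's/^O=.*/O=np.array([584.7,342.]);TH=.635/' h.py
cat > c.py <<'E'
from h import *
import sys
s=env.read_state();print(s['clock'],'tcp',A(s['ee_pos']),s['ee_pos'].round(1),'F',s['force'].round(1),'yaw',np.arctan2(-s['ee_rot'][1][0],-s['ee_rot'][0][0]))
if len(sys.argv)>1: cart2(snap('top',sys.argv[1]),*map(int,sys.argv[2:6]))
E
python3 c.py t4 330 210 405 270
```

```text
9.5167 tcp [-245.2    0.3] [387.1 196.8   9.1] F [-0.5  0.   0.4] yaw 0.6357684201228099
top cart [-167.8    1.6] size 84.43218231201172 44.39661407470703 rel yaw 0.056
```

Request:
step_arm(
  increments=[
    [[-0.006,0,0],0,0.75],
    [[-0.006,0,0],0,0.75],
    [[-0.005,0,0],0,0.75],
    [[-0.005,0,0],0,0.75],
    [[-0.005,0,0],0,0.75],
    [[-0.005,0,0],0,0.75],
    [[-0.005,0,0],0,0.75],
    [[-0.005,0,0],0,0.75],
    [[-0.005,0,0],0,0.75],
    [[-0.003,0,0],0,0.75],
  ],
)

```text
clock: 10.4
ee_pos: [431.1, 227.7, 11.9]
ee_rot: [[-0.805, -0.593, 0.001], [-0.593, 0.805, 0.0], [-0.001, -0.0, -1.0]]
force: [-1.1, -1.2, 0.7]
finger_gap: 10.9
gripper_force: 0.7
```

```bash
python3 c.py t5 325 180 405 265
```

```text
10.4 tcp [-191.4   -0.9] [431.1 227.7  11.9] F [-1.1 -1.2  0.7] yaw 0.6352297670788857
top cart [-102.9   -2.3] size 133.11215209960938 48.83402633666992 rel yaw -0.097
```

```bash
python3 - <<'E'
s=open('h.py').read()
s=s.replace("for x,y in zip(xs,ys)],np.float32)\n","for x,y in zip(xs,ys)],np.float32); P=P[((P-O)@ax<-50)&(abs((P-O)@ay)<45)].astype(np.float32)\n")
open('h.py','w').write(s)
E
python3 - <<'E'
from h import *
cart2(cv2.imread('pics/t5.png')[:,:,::-1],300,150,420,290)
E
```

```text
top cart [-130.8   -0.3] size 72.92533111572266 44.405799865722656 rel yaw 0.008
```

Request:
step_arm(
  increments=[
    [[-0.005,0,0],0,0.75],
    [[-0.005,0,0],0,0.75],
    [[-0.005,0,0],0,0.75],
    [[-0.005,0,0],0,0.75],
    [[-0.005,0,0],0,0.75],
    [[-0.005,0,0],0,0.75],
    [[-0.005,0,0],0,0.75],
    [[-0.005,0,0],0,0.75],
    [[-0.005,0,0],0,0.75],
    [[-0.005,0,0],0,0.75],
  ],
)

```text
clock: 11.28
ee_pos: [470.9, 257.2, 11.9]
ee_rot: [[-0.805, -0.593, 0.0], [-0.593, 0.805, -0.0], [0.0, -0.0, -1.0]]
force: [-0.3, -1.3, 0.5]
finger_gap: 10.7
gripper_force: 0.5
```

```bash
python3 c.py t6 300 150 420 290
```

```text
11.2833 tcp [-141.9   -0.8] [470.9 257.2  11.9] F [-0.3 -1.3  0.5] yaw 0.635221961832796
top cart [-63.5  -0.6] size 27.30992889404297 45.04722595214844 rel yaw -1.543
```

Smooth so far, with low forces. I'll push on toward the stop, more slowly near the end.

Request:
step_arm(
  increments=[
    [[-0.005,0,0],0,0.75],
    [[-0.005,0,0],0,0.75],
    [[-0.005,0,0],0,0.75],
    [[-0.005,0,0],0,0.75],
    [[-0.005,0,0],0,0.75],
    [[-0.003,0,0],0,0.75],
    [[-0.003,0,0],0,0.75],
    [[-0.003,0,0],0,0.75],
    [[-0.002,0,0],0,0.75],
    [[0,0,0],0,0.75],
  ],
)

```text
clock: 12.17
ee_pos: [500.2, 278.6, 12.0]
ee_rot: [[-0.805, -0.593, 0.001], [-0.593, 0.805, 0.0], [-0.001, -0.0, -1.0]]
force: [-0.3, 0.2, 0.2]
finger_gap: 10.2
gripper_force: 0.0
```

Request:
step_arm(
  increments=[
    [[-0.002,0,0],0,0.75],
    [[-0.001,0,0],0,0.75],
    [[-0.001,0,0],0,0.75],
    [[-0.001,0,0],0,0.75],
    [[0,0,0],0,0.75],
    [[0,0,0],0,0.75],
    [[0,0,0],0,0.75],
    [[0,0,0],0,0.75],
    [[0,0,0],0,0.75],
    [[0,0,0],0,0.75],
  ],
)

```text
clock: 13.0
ee_pos: [503.6, 281.3, 12.0]
ee_rot: [[-0.805, -0.593, 0.0], [-0.593, 0.805, 0.0], [-0.0, -0.0, -1.0]]
force: [-1.6, -0.6, 0.5]
finger_gap: 10.3
gripper_force: 0.4
```

```bash
python3 c.py
```

```text
13.0 tcp [-101.3   -0.8] [503.6 281.3  12. ] F [-1.6 -0.6  0.5] yaw 0.6352353766090175
```

Request:
step_arm(
  increments=[
    [[-0.001,0,0],0,0.75],
    [[0,0,0],0,0.75],
    [[-0.001,0,0],0,0.75],
    [[0,0,0],0,0.75],
    [[-0.001,0,0],0,0.75],
    [[0,0,0],0,0.75],
    [[0,0,0],0,0.75],
    [[0,0,0],0,0.75],
    [[0,0,0],0,0.75],
    [[0,0,0],0,0.75],
  ],
)

```text
clock: 13.83
ee_pos: [504.1, 281.7, 11.6]
ee_rot: [[-0.805, -0.593, -0.003], [-0.593, 0.805, -0.003], [0.004, -0.0, -1.0]]
force: [-6.7, -5.2, 5.0]
finger_gap: 10.8
gripper_force: 3.5
```

The TCP is at -100.7 mm and the force climbs to about 8.5 N, so the cartridge is at the stop. I'll back off, rise and check.

Request:
step_arm(
  increments=[
    [[0.003,0,0],0,0.75],
    [[0.004,0,0],0,0.75],
    [[0.006,0,0],0,0.75],
    [[0.006,0,0],0,0.75],
    [[0,0,-0.02],0,0.75],
    [[0,0,-0.035],0,0.75],
    [[0,0,-0.035],0,0.75],
    [[0,0,-0.03],0,1],
    [[0.03,-0.03,0],0,1],
    [[0.03,-0.03,0],0,1],
  ],
)

```text
clock: 14.67
ee_pos: [481.0, 190.5, 134.9]
ee_rot: [[-0.802, -0.597, 0.008], [-0.597, 0.802, 0.002], [-0.008, -0.003, -1.0]]
force: [1.0, -1.6, -0.7]
finger_gap: 0.1
gripper_force: 0.0
```

Request:
step_arm(
  increments=[
    [[0,-0.03,0],0,1],
    [[0,0,0],0,1],
    [[0,0,0],0,1],
    [[0,0,0],0,1],
    [[0,0,0],0,1],
    [[0,0,0],0,1],
    [[0,0,0],0,1],
    [[0,0,0],0,1],
    [[0,0,0],0,1],
    [[0,0,0],0,1],
  ],
)

```text
clock: 15.5
ee_pos: [495.9, 165.5, 131.9]
ee_rot: [[-0.805, -0.594, -0.0], [-0.594, 0.805, -0.0], [0.0, -0.0, -1.0]]
force: [0.2, -0.0, -1.1]
finger_gap: 0.1
gripper_force: 0.0
```

```bash
python3 c.py t7 300 150 420 290
python3 - <<'E'
from h import *
t=cv2.imread('pics/t7.png');s=env.camera('scene')[:,:,::-1]
cv2.imwrite('pics/c7.png',np.hstack([cv2.resize(t[130:230,270:370],(400,400),interpolation=2),cv2.resize(s[150:250,240:340],(400,400),interpolation=2)]))
# key height from two views
def key(im,x0,y0,x1,y1):
    k=cv2.inRange(cv2.cvtColor(im,cv2.COLOR_BGR2HSV),(50,100,60),(80,255,255))[y0:y1,x0:x1];ys,xs=np.nonzero(k);return xs.mean()+x0,ys.mean()+y0
a=key(t,325,140,360,175);b=key(s,290,160,320,190);e1,d1=ray('top',*a);e2,d2=ray('scene',*b)
r=np.linalg.lstsq(np.c_[d1,-d2],e2-e1,rcond=None)[0];p,q=e1+d1*r[0],e2+d2*r[1];print(p,q,A((p+q)/2))
E
```

```text
15.5 tcp [-176.2  -89.4] [495.9 165.5 131.9] F [ 0.2 -0.  -1.1] yaw 0.6357818357530508
top cart [-69.1  -0.5] size 37.44660568237305 44.300193786621094 rel yaw 1.565
[606.58784844 286.79106171  84.93711803] [608.25734615 288.47269051  85.16778295] [-14.  -57.2]
```

View pics/c7.png

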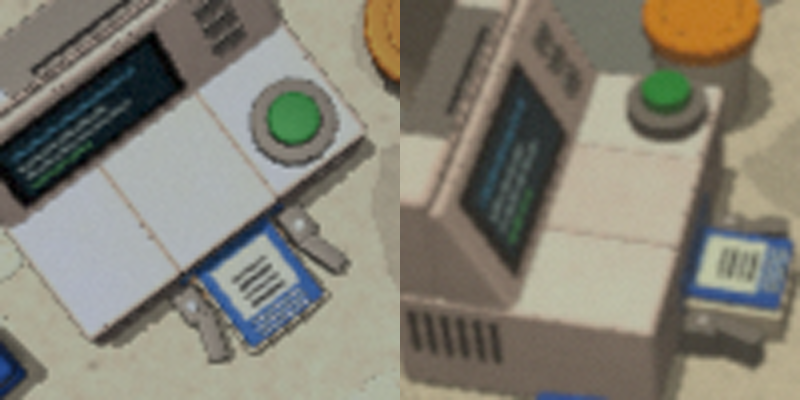

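The cartridge sits between the cheeks with its rear at about -90 mm, so it is home. The key is at (-14,-57), with its top near z 83. Next I'll go above the key and press.

Request:
step_arm(
  increments=[
    [[-0.03,0.006,0],0,1],
    [[-0.03,0.006,0],0,1],
    [[-0.03,0.006,0],0,1],
    [[-0.03,0.006,0],0,1],
    [[-0.03,0.006,0],0,1],
    [[-0.013,0.002,0],0,1],
    [[0,0,0.02],0,1],
    [[0,0,0.017],0,1],
    [[0,0,0],0,1],
    [[0,0,0],0,1],
  ],
)

```text
clock: 16.43
ee_pos: [607.2, 287.3, 93.9]
ee_rot: [[-0.805, -0.593, -0.003], [-0.593, 0.805, -0.001], [0.003, 0.001, -1.0]]
force: [0.1, -0.4, 0.7]
finger_gap: 0.1
gripper_force: 0.0
```

Request:
step_arm(
  increments=[
    [[0,0,0.002],0,1],
    [[0,0,0.002],0,1],
    [[0,0,0.002],0,1],
    [[0,0,0.001],0,1],
    [[0,0,0.001],0,1],
    [[0,0,0.001],0,1],
    [[0,0,0.001],0,1],
    [[0,0,0],0,1],
    [[0,0,0],0,1],
    [[0,0,0],0,1],
  ],
)

```text
clock: 17.27
ee_pos: [608.9, 287.8, 86.1]
ee_rot: [[-0.805, -0.593, 0.002], [-0.593, 0.805, 0.0], [-0.002, -0.001, -1.0]]
force: [0.2, -0.4, 6.0]
finger_gap: 0.1
gripper_force: 2.9
```

```bash
python3 c.py
```

```text
17.2667 tcp [-12.6 -58. ] [608.9 287.8  86.1] F [ 0.2 -0.4  6. ] yaw 0.6351190445443661
```

Request:
step_arm(
  increments=[
    [[0,0,0.001],0,1],
    [[0,0,0],0,1],
    [[0,0,0.001],0,1],
    [[0,0,0],0,1],
    [[0,0,0],0,1],
    [[0,0,0],0,1],
    [[0,0,0],0,1],
    [[0,0,0],0,1],
    [[0,0,0],0,1],
    [[0,0,0],0,1],
  ],
)

```text
clock: 18.1
ee_pos: [609.0, 287.8, 85.9]
ee_rot: [[-0.805, -0.593, 0.003], [-0.593, 0.805, 0.001], [-0.003, -0.001, -1.0]]
force: [-3.1, -2.3, 14.4]
finger_gap: 0.1
gripper_force: 7.2
```

Request:
step_arm(
  increments=[
    [[0,0,-0.004],0,1],
    [[0,0,-0.001],0,1],
    [[0,0,0],0,1],
    [[0,0,0],0,1],
    [[0,0,0],0,1],
    [[0,0,0],0,1],
    [[0,0,0],0,1],
    [[0,0,0],0,1],
    [[0,0,0],0,1],
    [[0,0,0],0,1],
  ],
)

```text
clock: 18.93
ee_pos: [608.2, 287.7, 87.9]
ee_rot: [[-0.805, -0.593, 0.0], [-0.593, 0.805, -0.0], [-0.0, -0.0, -1.0]]
force: [1.5, 0.1, 1.9]
finger_gap: 0.0
gripper_force: 1.4
```

Request:
step_arm(
  increments=[
    [[0,0,-0.001],0,1],
    [[0,0,-0.001],0,1],
    [[0,0,0],0,1],
    [[0,0,0],0,1],
    [[0,0,0],0,1],
    [[0,0,0],0,1],
    [[0,0,0],0,1],
    [[0,0,0],0,1],
    [[0,0,0],0,1],
    [[0,0,0],0,1],
  ],
)

```text
clock: 19.77
ee_pos: [607.7, 287.6, 89.7]
ee_rot: [[-0.805, -0.593, -0.001], [-0.593, 0.805, -0.0], [0.001, 0.0, -1.0]]
force: [-0.3, 0.3, 1.9]
finger_gap: 0.0
gripper_force: 0.9
```

Request:
step_arm(
  increments=[
    [[0,0,-0.001],0,1],
    [[0,0,-0.001],0,1],
    [[0,0,0],0,1],
    [[0,0,0],0,1],
    [[0,0,0],0,1],
    [[0,0,0],0,1],
    [[0,0,0],0,1],
    [[0,0,0],0,1],
    [[0,0,0],0,1],
    [[0,0,0],0,1],
  ],
)

```text
clock: 20.6
ee_pos: [608.2, 287.6, 91.9]
ee_rot: [[-0.805, -0.593, -0.0], [-0.593, 0.805, -0.0], [0.0, -0.0, -1.0]]
force: [-0.9, 0.5, -0.1]
finger_gap: -0.0
gripper_force: 0.0
```

The spring follows the fingers from 86 up to about 91 mm, so the key went through its full 5 mm travel and is now released. I'll retreat, check once, then hand in.

Request:
step_arm(
  increments=[
    [[0,0,-0.03],0,1],
    [[0,0,-0.03],0,1],
    [[0,0,-0.03],0,1],
    [[0.03,-0.02,0],0,1],
    [[0.03,-0.02,0],0,1],
    [[0.03,-0.02,0],0,1],
    [[0.03,-0.02,0],0,1],
    [[0.03,0,0],0,1],
    [[0,0,0],0,1],
    [[0,0,0],0,1],
  ],
)

```text
clock: 21.43
ee_pos: [533.4, 133.2, 181.9]
ee_rot: [[-0.806, -0.592, -0.001], [-0.592, 0.806, -0.0], [0.001, 0.001, -1.0]]
force: [0.7, -0.3, -0.3]
finger_gap: -0.1
gripper_force: 0.0
```

```bash
python3 c.py t8 300 150 420 290
python3 - <<'E'
from h import *
a,b=[cv2.imread(f'pics/{f}.png') for f in('t7','t8')]
f=lambda t:np.argwhere(cv2.inRange(cv2.cvtColor(t,cv2.COLOR_BGR2HSV),(50,100,60),(80,255,255))[140:175,325:360]).mean(0)
print(f(a),f(b))
E
```

```text
21.4333 tcp [-165.2 -137.6] [533.4 133.2 181.9] F [ 0.7 -0.3 -0.3] yaw 0.6333763318250674
top cart [-69.1  -0.5] size 37.44660568237305 44.300193786621094 rel yaw 1.565
[19.24615385 17.95384615] [19.24615385 17.95384615]
```

```bash
python3 -c "
from h import *
print(env.sign_off())"
```

```text
the job is handed in; nothing more can be done
None
```

I pushed the cartridge home against the stop, pressed the start key through its full 5 mm travel, saw it come back up, and handed the job in at about 21 s; no verdict came back, and I didn't check directly that the flap lies on the cartridge.

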